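Index the inspection turntable and wedge it

ROBOT

A 7-joint arm with a two-finger parallel gripper is mounted at the origin on the work surface. World frame = base frame: x ahead of the robot, y to its left, z up, the work surface at z = 0. Lengths are in m, angles in rad, forces in N, time in s.
With the tool pointing down it reaches from about 0.425 to 0.875 m from the base axis. Payload 4.7 kg.
Tool frame: the origin (TCP) lies between the finger pads; the fingertips stand 14 mm ahead of it and the grasp point (between the pads) lies 5 mm behind it; z points along the fingers, y is the line along which they close (so a half turn about z gives the same grasp; the last joint's range is limited). The gripper opens to 87 mm and grips with 3 to 60 N. Pads are 19 mm wide; open, the fingers measure 117 mm over their backs; the gripper's body (75 mm by 190 mm) begins 51 mm behind the grasp point.
Start: joints at [-1.108, 0.321, -0.07, 1.45, 0.023, 1.371, -0.057], TCP at [0.282, 0.586, 0.237] pointing down, gripper open.
Joint ranges: [-2.86, 2.86], [-0.3, 2.09], [-1.38, 1.24], [0.06, 2.45], [-1.56, 4.7], [0.09, 2.05], [-2.69, 2.69]. Speed limits (rad/s): [2.57, 2.57, 3.14, 3.14, 3.14, 3.14, 3.14].

INTERFACE

Orientations are given as a rotation vector (axis times angle).
In Python, from bench import ctrl gives the robot as it stands.
- The arm moves only by the tool step_arm, never from a script. Its argument "commands" is a list of rows, each an object with "travel": the shift along the tool's x, y, z in m, a list of three; "turn": the turn, a rotation vector about the tool's x, y, z in degrees, a list of three. A call has 1 to 5 rows; each row is the pose to reach, as a shift and turn from the pose commanded when the call began, along the tool's axes at that moment; what a row does not reach only later rows make up. A row lasts 1/10 s, in which the tool goes at most 50 mm and 8.59 degrees, less where a joint would pass 70% of its speed; a pose out of reach is approached as far as the arm can. A call with a gripper value outside its range is refused whole. "gripper" is the opening, from 0 (shut) to 1 (fully open), set as the call begins (left out, the last holds). The fingers move at their own pace and stop on an object; "force" is the grip in N (left out, the last holds). Time passes only in rows, so rows that repeat a pose let the fingers close. It gives the time, the measured TCP pose, the force, the opening and the grip force at its end, in the units of the state.
- ctrl.get_state(): the state, without advancing time (a new reading comes with each control period).
- ctrl.get_image(name): name is "side" or "top" or "wrist"; returns the picture (384x512x3 uint8, red, green, blue); there is no depth.
- ctrl.camera_model(name): a dict with "fx", "fy", "cx", "cy" (pixels), "R" (3x3) and "t" (3): a world point X has camera coordinates R X + t; the wrist camera has in their place "T_tool_cam" (4x4, takes a point from camera to tool coordinates, whose origin is the TCP and whose axes are the flange's). Camera axes: x right, y down, z forward; pixel columns grow to the right and rows downward; lengths in m; the calibration is good to about 2 mm. The wrist camera is an equidistant fisheye: a pixel r from the principal point sees the ray r / f radians off the axis. A picture is of the moment at which its call begins: read the wrist's pose just before it. camera_model takes no time and is no camera call.
- ctrl.close_job(): hands the job in; it is judged then, once.
The state is a dict: "time": time; "joint_positions": joint angles; "qd": joint speeds; "joint_torque": joint torques, N m; "position": TCP position; "tool_rot": TCP orientation; "ft_force": force on the tool from outside, world axes, zero at the start; "torque": the same for the moment, N m; "grip_width": opening from 0.0 (shut) to 1.0 (fully open); "grip_force": force on a finger pad.
Only numpy, scipy, OpenCV 4.12 (cv2) and the standard library are available. Lean on these libraries where they do the work, as an engineer would, in place of code of your own. Each camera call takes 0.05 s, during which the arm holds its last target. There are 200 camera calls.

TASK

One position away from the spot under the inspection camera, the indexing turntable carries a round unit with upright cooling fins. By pushing on the turntable's upright pins, turn it one position, the way that brings the finned unit under the camera, until it settles in its notch there; do not touch the units on it. Then push the loose wedge, thin end first and flat on the bench, in under the turntable's rim until it jams tight, and let go of it; knock nothing else about, and leave the camera alone.

Things in the scene. Friction and masses are not known exactly. Their poses are not given: they have to be found in the camera images.
- indexer: The indexing turntable, fixed to the bench: a round aluminium plate of 140 mm radius on a dark hub (58 mm radius at the foot). Origin on the bench under the plate's axis, z up; its +x points from the axis to the camera spot; this frame does not turn with the plate. The plate's underside is 24 mm and its top 38 mm above the bench: a 24 mm gap under the whole rim.
- turntable (a joint): Angle of the plate about its upright axis, rad, positive anticlockwise from above; starts at 0, in a notch. At 0 the nests lie at 0, 60, 120.. and the pins at 30, 90, 150.. degrees from the indexer's +x. A notch every 60 degrees (1.047 rad): about 3 N at a pin takes it out of one; past half way it pulls itself into the next and stays. It turns both ways.
- view (a point): The spot under the camera: centre of the nest place there, on the plate's top (82 mm from the axis on the indexer's +x, 38 mm above the bench). It does not turn with the plate.
- axis (a point): Point on the turntable's axis at the plate's top. Round it stand six nests (each four dowels, 8 mm high) 60 degrees apart, centred 82 mm from the axis, and midway between nests six plain upright steel pins, 128 mm from the axis, 14 mm thick, 40 mm high (tops 78 mm above the bench).
- scope: White inspection camera, fixed: a foot beyond the turntable, a post 348 mm high, 215 mm from the axis on the indexer's +x, and an arm that holds the round camera (72 mm wide) over the camera spot, its lens 168 mm above the bench. Origin and axes as those of the indexer.
- finned_unit: Loose round aluminium heat sink with upright fins, 60 mm in diameter, 44 mm high; lies in the nest at +60 or -60 degrees from the indexer's +x. Origin at the centre of its underside.
- plain_unit: Loose smooth aluminium can, 60 mm in diameter, 40 mm high, in the nest on the other side (-60 or +60 degrees). Origin at the centre of its underside.
- low_unit: Loose low aluminium disc with a dark boss, 60 mm in diameter, 20 mm high, under the camera at the start. Origin at the centre of its underside.
- wedge: Loose light-wood wedge, 120 mm long, 45 mm wide, sides upright and parallel, about 120 g. Its height falls evenly from 42 mm at the upright back end to 6 mm at the thin end. Origin at the centre of its underside; +x points to the thin end, y across, z up. Pushed towards the axis it meets the rim with its thin end about 80 mm from the axis. It starts left or right of the turntable, turned any way.
- wedge_nose (a point): Middle of the wedge's thin end, 3 mm above its underside.
- meter: Loose black multimeter lying on its back, 75 mm (x) by 140 mm (y), 42 mm high with its dial; on the side of the turntable where the wedge is not. Origin at the centre of its underside.
- spool: Loose grey solder reel standing on its flange, 60 mm in diameter, 48 mm high. Origin at the centre of its underside.
- tin: Loose round steel tin, 68 mm in diameter, 46 mm high. Origin at the centre of its underside.
- jar: Loose amber jar, 50 mm in diameter, 70 mm high. Origin at the centre of its underside.
- flux: Loose white bottle, 42 mm in diameter, 90 mm high. Origin at the centre of its underside.
- cup: Loose dark steel cup, 72 mm in diameter, 90 mm high. Origin at the centre of its underside.
- driver: Loose screwdriver lying on the bench, 200 mm long, 26 mm thick. Origin under its middle, along x.
- parts_tray: Loose open red tray, 140 mm (x) by 100 mm (y), 35 mm high. Origin at the centre of its underside.
There are look-alikes about, which are no part of the job. What is shaped like the finned_unit but green or purple is not meant.

How it is judged:
On the way, in this order (a step that is already met when the one before it is completed fails the run):
1. the finned unit is under the camera, the turntable at rest in the next notch, the wedge not yet touching it (horizontal distance between finned_unit and view below 0.007 m and (value of joint turntable between 0.9972 and 1.0972 rad or value of joint turntable between -1.0972 and -0.9972 rad) and angle between finned_unit's own z axis and vertical below 0.1 rad and height (world z) of finned_unit below 0.045 m and velocity of joint turntable between -0.15 and 0.15 rad/s and contact force between wedge and indexer below 0.3 N), for 0.2 s.
2. the wedge is jammed under the rim (contact force between wedge and indexer above 2 N and horizontal distance between wedge_nose and axis below 0.105 m and angle between wedge's own z axis and vertical below 0.08 rad and height (world z) of wedge below 0.006 m and linear speed of wedge below 0.01 m/s), for 0.2 s.
At the end, for the whole second after the job is handed in: The turntable rests within 0.05 rad of the neighbouring notch with the finned unit upright in its nest, within 7 mm of the camera spot; the wedge lies flat on the bench (within 0.08 rad), its thin end at least 35 mm inside the rim, at rest, and by itself presses on the turntable with more than 2 N (all of step 2 and horizontal distance between finned_unit and view below 0.007 m and (value of joint turntable between 0.9972 and 1.0972 rad or value of joint turntable between -1.0972 and -0.9972 rad) and angle between finned_unit's own z axis and vertical below 0.1 rad and height (world z) of finned_unit below 0.045 m and velocity of joint turntable between -0.15 and 0.15 rad/s); the robot touches nothing.
It fails at once if the turntable is turned well past the next position (0.3 rad) (value of joint turntable above 1.3472 rad or value of joint turntable below -1.3472 rad).
It fails at once if the finned unit is carried away from the camera (turned the wrong way) (horizontal distance between finned_unit and view above 0.105 m).
It fails at once if a unit on the turntable is touched by the robot or upset (contact force between any of the fingers, the arm and finned_unit above 0.5 N or contact force between any of the fingers, the arm and plain_unit above 0.5 N or contact force between any of the fingers, the arm and low_unit above 0.5 N or angle between any of finned_unit, plain_unit, low_unit's own z axis and vertical above 0.2 rad).
It fails at once if the camera is pushed by the robot (more than 3 N) (contact force between any of the fingers, the arm and scope above 3 N).
It fails at once if a bystander is moved by more than 20 mm (distance of any of meter, spool, tin, jar, flux, cup, driver, parts_tray from where it was at the start of the episode above 0.02 m).
It also fails if it takes over 72 s, if anything falls off the work surface, if the arm or the gripper's body presses on something with over 40 N, if the wrist force passes 120 N, or if a joint passes its speed limit or range.

## Working session

There is one attempt and no reset: what is moved stays moved. The work goes in short steps, Python scripts to look and compute and a tool call to move; the robot and the scene stay as the last step left them, time stands still between calls to the robot, and variables do not carry over. Pictures are saved under pics/ and viewed, at most 10 in all, crops included, and the job is handed in when it is done.

Besides the shell and the picture viewer there is one more tool, called after "Call:" in YAML: its name, and indented under it one key for each argument. step_arm: Moves the arm, as the interface text tells. Its arguments: {"type":"object","properties":{"commands":{"type":"array"},"gripper":{"type":"number"},"force":{"type":"number"}},"required":["commands"]}

```bash
ls; mkdir -p pics
python3 - <<'E'
from bench import ctrl
import cv2,numpy as np
s=ctrl.get_state();print({k:np.round(v,3).tolist() for k,v in s.items()})
for n in("top","side"):
    cv2.imwrite(f"pics/{n}0.png",ctrl.get_image(n)[:,:,::-1]);m=ctrl.camera_model(n);print(n,m)
print(ctrl.camera_model("wrist"))
E
```

```text
pics
{'time': 0.0, 'joint_positions': [-1.108, 0.322, -0.07, 1.452, 0.023, 1.371, -0.057], 'qd': [0.002, 0.001, -0.002, -0.001, 0.001, 0.002, -0.001], 'joint_torque': [-0.0, -49.129, -0.404, -31.254, -0.064, 0.044, 0.0], 'position': [0.282, 0.585, 0.235], 'tool_rot': [-0.699, -3.063, 0.003], 'ft_force': [-0.115, 0.753, 0.961], 'torque': [0.015, -0.017, -0.022], 'grip_force': 0.0, 'grip_width': 1.001}
top {'fx': 386.8366872672372, 'fy': 386.8366872672372, 'cx': 251.53954804211418, 'cy': 191.02120829966066, 'R': array([[-6.93009984e-04, -9.99887522e-01, -1.49820737e-02],
       [-9.97567201e-01,  1.73561693e-03, -6.96897970e-02],
       [ 6.97079616e-02,  1.48973296e-02, -9.97456199e-01]]), 't': array([0.01411283, 0.55278181, 1.32514987])}
side {'fx': 431.70057540213645, 'fy': 431.70057540213645, 'cx': 257.6111784277149, 'cy': 188.92920533127736, 'R': array([[ 0.81400968, -0.58070232, -0.01315545],
       [-0.4495527 , -0.61550315, -0.64734708],
       [ 0.36781873,  0.53286086, -0.76208181]]), 't': array([-0.44978999,  0.31736537,  1.08472788])}
{'fx': 297.3186396354542, 'fy': 297.3186396354542, 'cx': 248.22188525675358, 'cy': 191.9816657279587, 'T_tool_cam': array([[-1.42731919e-03, -9.60680679e-01, -2.77651934e-01,
         7.67288377e-02],
       [ 9.99998382e-01, -1.06724163e-03, -1.44799449e-03,
        -5.80437833e-04],
       [ 1.09473863e-03, -2.77653552e-01,  9.60680648e-01,
        -1.48685968e-01],
       [ 0.00000000e+00,  0.00000000e+00,  0.00000000e+00,
         1.00000000e+00]])}
```

View pics/top0.png

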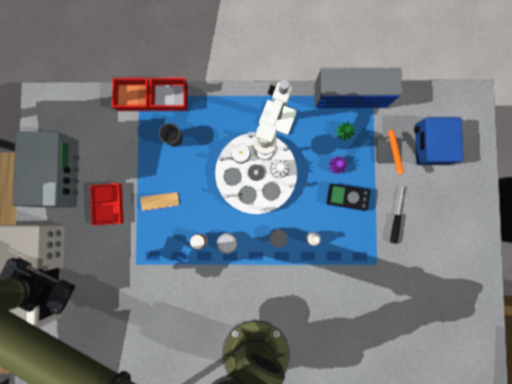

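View pics/side0.png

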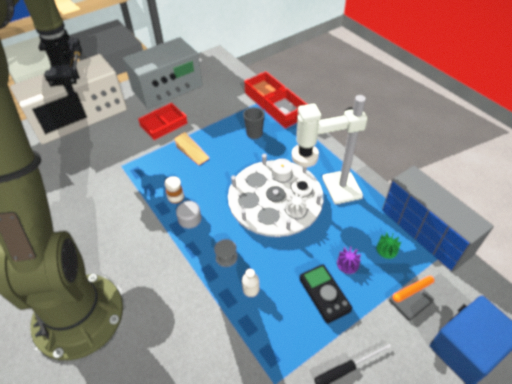

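The top view shows the plate centred near (256,173), the camera towards (280,95), the finned unit at right (280,168), plain at (240,154), the wedge at (160,201), and the meter at (350,197). So the plate must turn anticlockwise. I'll measure on an enlarged crop.

```bash
cat > h.py <<'E'
from bench import ctrl
import cv2,numpy as np
from scipy.spatial.transform import Rotation as Ro
def ray(n,u,v,st=None):
    m=ctrl.camera_model(n)
    a=np.array([(u-m['cx'])/m['fx'],(v-m['cy'])/m['fy']])
    if n=='wrist':
        th=np.linalg.norm(a);d=np.r_[a/max(th,1e-9)*np.sin(th),np.cos(th)]
        T=m['T_tool_cam'];R=Ro.from_rotvec(st['tool_rot']).as_matrix()
        return R@T[:3,3]+st['position'],R@T[:3,:3]@d
    R,t=m['R'],m['t'];return -R.T@t,R.T@np.r_[a,1]
def onz(n,u,v,z,st=None):
    o,d=ray(n,u,v,st);return o+d*(z-o[2])/d[2]
def proj(n,X):
    m=ctrl.camera_model(n);p=m['R']@X+m['t'];return np.r_[p[0]/p[2]*m['fx']+m['cx'],p[1]/p[2]*m['fy']+m['cy']]
E
python3 - <<'E'
from h import *
im=cv2.imread('pics/top0.png');hsv=cv2.cvtColor(im,cv2.COLOR_BGR2HSV)
# plate circle from non-blue contour
b=cv2.inRange(hsv,(0,0,110),(180,90,255));roi=np.zeros_like(b);roi[125:220,205:305]=b[125:220,205:305]
c=max(cv2.findContours(roi,0,1)[0],key=cv2.contourArea)
p=np.array([onz('top',*q[0],.038)[:2] for q in c])
p=p[(c[:,0,1]>165)]
A=np.c_[2*p,np.ones(len(p))];s=np.linalg.lstsq(A,(p**2).sum(1),rcond=None)[0];print('plate',s[:2],np.sqrt(s[2]+s[0]**2+s[1]**2))
w=cv2.inRange(hsv,(8,50,120),(28,200,255));w[:, :135]=0;w[:,185:]=0;w[:185]=0;w[220:]=0
c=max(cv2.findContours(w,0,1)[0],key=cv2.contourArea);r=cv2.minAreaRect(c);print(r,cv2.contourArea(c))
print(np.array([onz('top',*q,.02)[:2] for q in cv2.boxPoints(r)]))
for n,q,z in(('fin',(280,168),.08),('plain',(240,154),.078),('foot',(283,112),0.01),('posttop',(283,87),.348),('cup',(170,134),.09),('jar',(198,241),.07),('spool?',(227,242),.05),('tin',(279,238),.046),('flux',(314,239),.09)): print(n,onz('top',*q,z))
a=cv2.resize(im[75:260,135:315],None,fx=3.2,fy=3.2,interpolation=cv2.INTER_CUBIC)
cv2.imwrite('pics/c0.png',a)
E
```

```text
plate [ 0.61543879 -0.00076208] 0.14018005640109177
((159.41998291015625, 200.93997192382812), (12.727922439575195, 37.05239486694336), 81.8698959350586) 420.5
[[0.53163447 0.40161164]
 [0.54972094 0.27361916]
 [0.50581965 0.26678258]
 [0.48775464 0.39447131]]
fin [ 0.62521838 -0.08226805  0.08      ]
plain [0.67300893 0.05111484 0.078     ]
foot [ 0.8341814  -0.09819617  0.01      ]
posttop [ 0.80820657 -0.07570082  0.348     ]
cup [0.73912032 0.28443749 0.09      ]
jar [0.38316208 0.19065154 0.07      ]
spool? [0.37865743 0.09577609 0.05      ]
tin [ 0.39185931 -0.07952339  0.046     ]
flux [ 0.39088036 -0.19093815  0.09      ]
```

View pics/c0.png

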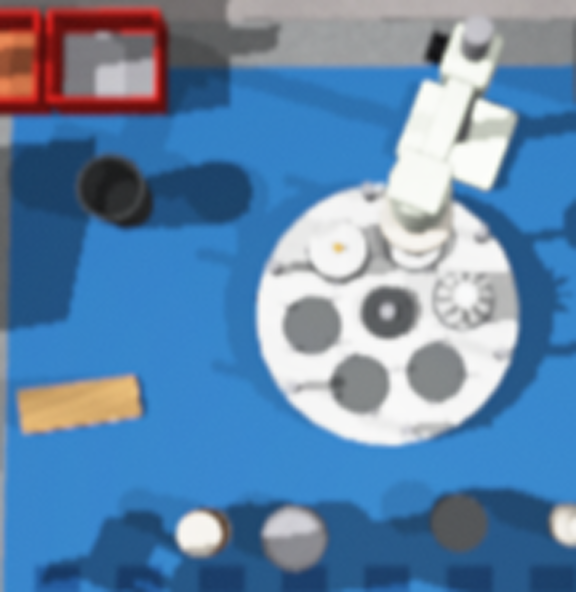

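Centre is about (0.615, 0), and the camera direction is about -21° by three estimates. The wedge is near (0.52, 0.33). I'll move to where the wrist camera sees both the wedge and the plate.

Call:
step_arm:
  commands:
    - {"travel": [-0.045,-0.018,0],"turn": [0,0,5]}
    - {"travel": [-0.09,-0.035,-0.01],"turn": [0,0,10]}
    - {"travel": [-0.135,-0.053,-0.02],"turn": [0,0,15]}
    - {"travel": [-0.18,-0.07,-0.03],"turn": [0,0,20]}
    - {"travel": [-0.2,-0.077,-0.03],"turn": [0,0,25]}
  gripper: 0.35

```text
time: 0.6
position: [0.4338, 0.4247, 0.2681]
tool_rot: [1.359, 2.828, 0.002]
ft_force: [-0.5, 0.1, -0.1]
grip_width: 0.628
grip_force: 0.0
```

```bash
cat >> h.py <<'E'
def need(target,yang=None):
    s=ctrl.get_state();R=Ro.from_rotvec(s['tool_rot']).as_matrix()
    cur=np.degrees(np.arctan2(R[1,1],R[0,1]))
    print('t',round(s['time'],2),'pos',np.round(s['position'],4),'yang',round(cur,2),'F',np.round(s['ft_force'],1),'z',np.round(R[:,2],3))
    if target is not None: print('travel',np.round(R.T@(np.array(target)-s['position']),4),'turnz',None if yang is None else round(-(yang-cur),2))
E
python3 - <<'E'
from h import *
need([.55,.28,.27],39)
E
```

```text
t 0.6 pos [0.4338 0.4247 0.2681] yang 38.66 F [-0.5  0.1 -0.1] z [ 0.004 -0.    -1.   ]
travel [-0.1856  0.0004 -0.0014] turnz -0.34
```

Call:
step_arm:
  commands:
    - {"travel": [-0.045,0,0],"turn": [0,0,0]}
    - {"travel": [-0.09,0,0],"turn": [0,0,0]}
    - {"travel": [-0.13,0,0],"turn": [0,0,0]}
    - {"travel": [-0.15,0,0],"turn": [0,0,0]}
    - {"travel": [-0.15,0,0],"turn": [0,0,0]}

```text
time: 1.1
position: [0.5264, 0.3088, 0.2661]
tool_rot: [1.355, 2.833, -0.003]
ft_force: [-0.4, 0.2, -0.0]
grip_width: 0.358
grip_force: 0.0
```

Run:
```python
from h import *
import json
s=ctrl.get_state();im=ctrl.get_image('wrist')[:,:,::-1];cv2.imwrite('pics/w1.png',im)
json.dump({k:np.array(s[k]).tolist() for k in('position','tool_rot')},open('w1.json','w'));need(None)
cv2.imwrite('pics/w1b.png',cv2.resize(im,(800,600),interpolation=cv2.INTER_CUBIC))
```

```text
t 1.15 pos [0.5246 0.3117 0.2661] yang 39.08 F [0.2 0.7 0.2] z [-0.001 -0.001 -1.   ]
```

View pics/w1b.png

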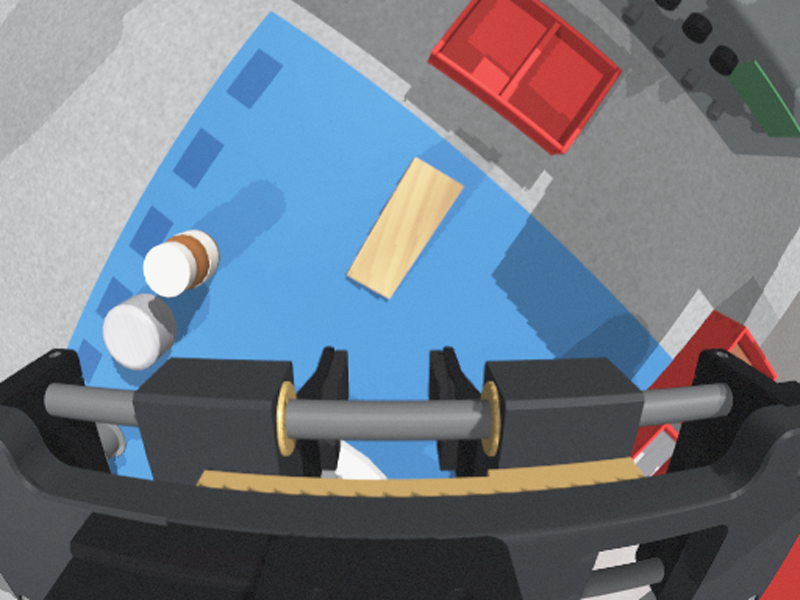

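The wrist view shows the wedge's thick end at top ((415,157),(464,185), wider) and its thin end at bottom ((346,275),(390,298)) facing the plate. Next I'll compute its pose, and refine the plate heading from the dark nest discs in the top image.

Run:
```python
from h import *
import json
s={k:np.array(v) for k,v in json.load(open('w1.json')).items()}
P=[onz('wrist',u*.64,v*.64,z,s) for u,v,z in((415,157,.042),(464,185,.042),(390,296,.006),(346,272,.006))]
print(np.round(P,4));b=(P[0]+P[1])/2;n=(P[2]+P[3])/2;d=n-b
print('back',b,'nose',n,'len',np.linalg.norm(d[:2]),'w',np.linalg.norm(P[0]-P[1]),np.linalg.norm(P[2]-P[3]),'ang',np.degrees(np.arctan2(d[1],d[0])),'mid',(b+n)/2)
im=cv2.imread('pics/top0.png');g=im.max(2)
c0=np.array([.6154,-.0008])
m=((g<175)).astype(np.uint8)*255
for k in(120,180,240):   # empty nests: centroid of dark pixels round prediction
    a=np.radians(k-21);q=proj('top',np.r_[c0+.082*np.r_[np.cos(a),np.sin(a)],.038])
    yy,xx=np.mgrid[:384,:512];sel=((xx-q[0])**2+(yy-q[1])**2<12**2)&(g<175)
    w=onz('top',xx[sel].mean(),yy[sel].mean(),.038)[:2]-c0
    print(k,sel.sum(),w,np.linalg.norm(w),np.degrees(np.arctan2(w[1],w[0]))-k)
```

```text
[[0.4883 0.3882 0.042 ]
 [0.5328 0.396  0.042 ]
 [0.5511 0.2789 0.006 ]
 [0.5059 0.2715 0.006 ]]
back [0.51056133 0.39208792 0.042     ] nose [0.52848211 0.27522676 0.006     ] len 0.11822726083942585 w 0.0451418250016795 0.04574406910053985 ang -81.28155629414336 mid [0.51952172 0.33365734 0.024     ]
120 246 [-0.01206516  0.0808876 ] 0.08178246870299956 -21.516336879482438
180 259 [-0.07619922  0.02984263] 0.08183461217651045 -21.387273683428504
240 258 [-0.06339854 -0.0521936 ] 0.08211909956282824 -380.5366783274569
```

Call:
step_arm:
  commands:
    - {"travel": [-0.035,-0.025,0.02],"turn": [0,0,0]}
    - {"travel": [-0.07,-0.05,0.04],"turn": [0,0,0]}
    - {"travel": [-0.105,-0.076,0.06],"turn": [0,0,0]}
    - {"travel": [-0.14,-0.102,0.08],"turn": [0,0,0]}
    - {"travel": [-0.172,-0.126,0.1],"turn": [0,0,0]}

```text
time: 1.65
position: [0.5344, 0.1008, 0.1658]
tool_rot: [-1.341, -2.84, -0.001]
ft_force: [0.8, -0.6, -0.4]
grip_width: 0.351
grip_force: 0.0
```

Call:
step_arm:
  commands:
    - {"travel": [0,0,0.02],"turn": [0,0,0]}
    - {"travel": [0,0,0.04],"turn": [0,0,0]}
    - {"travel": [0,0,0.04],"turn": [0,0,0]}

```text
time: 1.95
position: [0.5324, 0.1019, 0.1237]
tool_rot: [-1.34, -2.836, 0.005]
ft_force: [-0.6, 0.4, 0.2]
grip_width: 0.351
grip_force: 0.0
```

Run:
```python
from h import *
need([.535,.099,.06],38.8)
im=ctrl.get_image('wrist')[:,:,::-1]
cv2.imwrite('pics/w2.png',cv2.resize(im,(640,480)))
```

```text
t 1.95 pos [0.5324 0.1019 0.1237] yang 39.42 F [-0.6  0.4  0.2] z [-0.006 -0.001 -1.   ]
travel [-0.0041  0.0005  0.0637] turnz 0.62
```

View pics/w2.png

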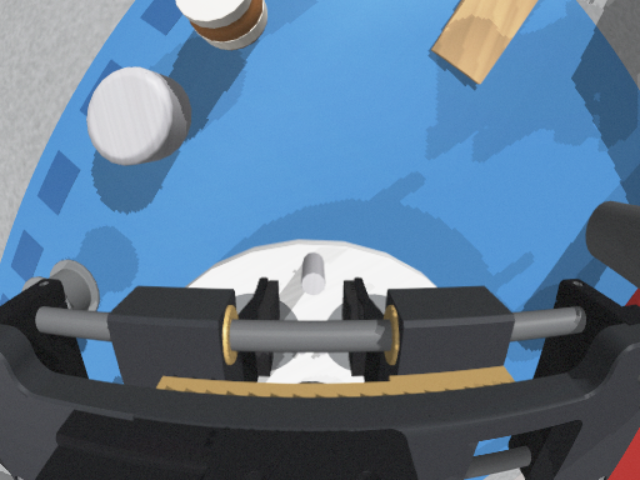

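The pin stands at (313,275), its top near (313,284), between the two fingers. I'll cast it onto z = 0.078 to check.

Run:
```python
from h import *
s=ctrl.get_state()
print(onz('wrist',313.5*.8,283*.8,.078,s), onz('wrist',313*.8,256*.8,.038,s))
```

```text
[0.53778011 0.09806018 0.078     ] [0.53583478 0.10020177 0.038     ]
```

Call:
step_arm:
  commands:
    - {"travel": [-0.003,0,0.02],"turn": [0,0,0.5]}
    - {"travel": [-0.004,0,0.04],"turn": [0,0,0.5]}
    - {"travel": [-0.004,0,0.064],"turn": [0,0,0.5]}
    - {"travel": [-0.004,0,0.064],"turn": [0,0,0.5]}

```text
time: 2.4
position: [0.5359, 0.0985, 0.0609]
tool_rot: [-1.353, -2.831, 0.004]
ft_force: [0.3, 0.1, 0.1]
grip_width: 0.349
grip_force: 0.0
```

Call:
step_arm:
  commands:
    - {"travel": [-0.0002,-0.0067,0],"turn": [0,0,-3]}
    - {"travel": [-0.0007,-0.0134,0],"turn": [0,0,-6]}
    - {"travel": [-0.0016,-0.02,0],"turn": [0,0,-9]}
    - {"travel": [-0.0028,-0.0266,0],"turn": [0,0,-12]}
    - {"travel": [-0.0044,-0.0331,0],"turn": [0,0,-15]}

```text
time: 2.9
position: [0.5161, 0.0753, 0.0648]
tool_rot: [0.969, 2.985, 0.005]
ft_force: [1.7, 2.4, -0.7]
grip_width: 0.348
grip_force: 1.3
```

Run:
```python
from h import *
a=np.radians(128.8+15);need([.6154+.128*np.cos(a),-.0008+.128*np.sin(a),.06],38.8+15)
```

```text
t 2.9 pos [0.5161 0.0753 0.0648] yang 54.02 F [ 1.7  2.4 -0.7] z [ 0.004  0.002 -1.   ]
travel [ 0.0029 -0.0028  0.0048] turnz 0.22
```

Call:
step_arm:
  commands:
    - {"travel": [0.0008,-0.0067,0.002],"turn": [0,0,-3]}
    - {"travel": [0.0013,-0.0134,0.003],"turn": [0,0,-6]}
    - {"travel": [0.0004,-0.02,0.003],"turn": [0,0,-9]}
    - {"travel": [-0.0008,-0.0266,0.003],"turn": [0,0,-12]}
    - {"travel": [-0.0024,-0.0331,0.003],"turn": [0,0,-15]}

```text
time: 3.4
position: [0.4991, 0.0472, 0.0624]
tool_rot: [0.571, 3.085, 0.005]
ft_force: [0.2, 1.9, 1.0]
grip_width: 0.351
grip_force: 0.9
```

Call:
step_arm:
  commands:
    - {"travel": [-0.0002,-0.0067,0],"turn": [0,0,-3]}
    - {"travel": [-0.0007,-0.0134,0],"turn": [0,0,-6]}
    - {"travel": [-0.0016,-0.02,0],"turn": [0,0,-9]}
    - {"travel": [-0.0028,-0.0266,0],"turn": [0,0,-12]}
    - {"travel": [-0.0044,-0.0331,0],"turn": [0,0,-15]}

```text
time: 3.9
position: [0.4906, 0.0127, 0.0618]
tool_rot: [0.164, 3.134, -0.0]
ft_force: [1.6, -3.5, -0.9]
grip_width: 0.354
grip_force: 0.3
```

Run:
```python
from h import *
a=np.radians(128.8+60);need([.6154+.128*np.cos(a),-.0008+.128*np.sin(a),.06],38.8+60)
```

```text
t 3.9 pos [0.4906 0.0127 0.0618] yang 84.0 F [ 1.6 -3.5 -0.9] z [ 0.003 -0.    -1.   ]
travel [-0.0018 -0.0331  0.0018] turnz -14.8
```

Pushed past half way (the force has reversed, so the notch is pulling it in). I'll finish the arc, settle, then rise.

Call:
step_arm:
  commands:
    - {"travel": [0.0006,-0.0067,0],"turn": [0,0,-3]}
    - {"travel": [0.001,-0.0134,0],"turn": [0,0,-6]}
    - {"travel": [0.0008,-0.02,0],"turn": [0,0,-9]}
    - {"travel": [-0.0005,-0.0266,0],"turn": [0,0,-12]}
    - {"travel": [-0.002,-0.0331,0],"turn": [0,0,-15]}

```text
time: 4.4
position: [0.4891, -0.0199, 0.0618]
tool_rot: [-0.246, 3.129, 0.001]
ft_force: [0.3, -0.2, 0.3]
grip_width: 0.352
grip_force: 0.0
```

Call:
step_arm:
  commands:
    - {"travel": [0,0,0],"turn": [0,0,0]}
    - {"travel": [0,0,0],"turn": [0,0,0]}
    - {"travel": [0,0,0],"turn": [0,0,0]}
    - {"travel": [0,0,0],"turn": [0,0,0]}
    - {"travel": [0,0,0],"turn": [0,0,0]}

```text
time: 4.9
position: [0.4876, -0.0201, 0.0596]
tool_rot: [-0.241, 3.132, 0.0]
ft_force: [-0.5, 0.6, -0.1]
grip_width: 0.349
grip_force: 0.0
```

Run:
```python
from h import *
need(None)
im=ctrl.get_image('top')[:,:,::-1];cv2.imwrite('pics/t2.png',im)
c0=np.array([.6154,-.0008]);g=im.max(2)
yy,xx=np.mgrid[:384,:512]
for k in(120,180,240):
    a=np.radians(k-21.2);q=proj('top',np.r_[c0+.082*np.r_[np.cos(a),np.sin(a)],.038])
    sel=((xx-q[0])**2+(yy-q[1])**2<13**2)&(g<175)
    w=onz('top',xx[sel].mean(),yy[sel].mean(),.038)[:2]-c0
    print(k,sel.sum(),np.linalg.norm(w),np.degrees(np.arctan2(w[1],w[0]))-k)
cv2.imwrite('pics/t2c.png',cv2.resize(im[100:260,140:320],None,fx=3,fy=3,interpolation=cv2.INTER_CUBIC))
```

```text
t 4.9 pos [ 0.4876 -0.0201  0.0596] yang 98.8 F [-0.5  0.6 -0.1] z [ 0.  0. -1.]
120 32 0.05572725218856412 -11.15686225049157
180 400 0.08726621207231619 -17.496060046334833
240 392 0.08771602548637819 -385.0328553657555
```

View pics/t2c.png

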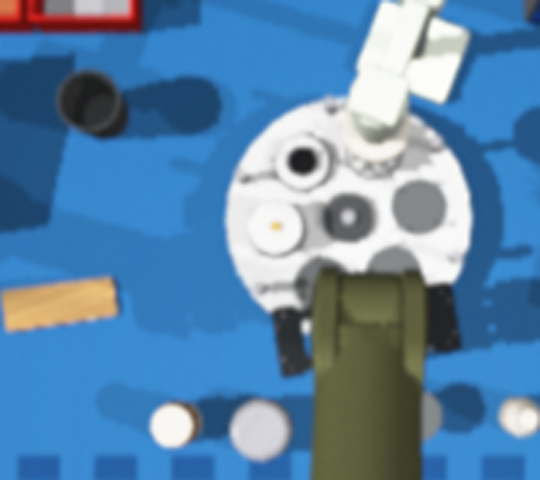

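The plate has turned: the finned unit is under the camera head at (375,155) in the crop, the low disc at (303,160), and the plain can at (275,225). Next I'll rise and go to the wedge.

Call:
step_arm:
  commands:
    - {"travel": [0,0,-0.03],"turn": [0,0,0]}
    - {"travel": [0,0,-0.07],"turn": [0,0,0]}
    - {"travel": [0,0,-0.11],"turn": [0,0,0]}
    - {"travel": [0,0,-0.11],"turn": [0,0,0]}

```text
time: 5.35
position: [0.4914, -0.0204, 0.1752]
tool_rot: [-0.239, 3.122, 0.001]
ft_force: [0.2, 0.8, 0.6]
grip_width: 0.35
grip_force: 0.0
```

Run:
```python
from h import *
need([.515,.362,.17],8.7);print(np.round(ctrl.get_state()['joint_positions'],2))
```

```text
t 5.35 pos [ 0.4914 -0.0204  0.1752] yang 98.77 F [0.2 0.8 0.6] z [ 0.01   0.001 -1.   ]
travel [-0.0816  0.3743  0.0059] turnz 90.07
[-0.29  0.01  0.29  1.93 -0.    1.19  1.72]
```

Call:
step_arm:
  commands:
    - {"travel": [-0.008,0.037,0],"turn": [0,0,8]}
    - {"travel": [-0.016,0.075,0],"turn": [0,0,16]}
    - {"travel": [-0.024,0.112,0],"turn": [0,0,24]}
    - {"travel": [-0.032,0.15,0],"turn": [0,0,32]}
    - {"travel": [-0.04,0.187,0],"turn": [0,0,40]}
  gripper: 0.78

```text
time: 5.85
position: [0.4981, 0.172, 0.1689]
tool_rot: [-0.854, -3.023, 0.0]
ft_force: [0.9, -0.5, -0.3]
grip_width: 0.717
grip_force: 0.0
```

Run:
```python
from h import *
need([.515,.362,.17],8.7)
```

```text
t 5.85 pos [0.4981 0.172  0.1689] yang 58.45 F [ 0.9 -0.5 -0.3] z [-0.001 -0.    -1.   ]
travel [ 0.085   0.1707 -0.0011] turnz 49.75
```

Call:
step_arm:
  commands:
    - {"travel": [0.017,0.034,0],"turn": [0,0,8]}
    - {"travel": [0.034,0.068,0],"turn": [0,0,16]}
    - {"travel": [0.051,0.102,0],"turn": [0,0,24]}
    - {"travel": [0.068,0.136,0],"turn": [0,0,32]}
    - {"travel": [0.085,0.17,0],"turn": [0,0,40]}

```text
time: 6.35
position: [0.5137, 0.3612, 0.1686]
tool_rot: [-1.836, -2.549, 0.002]
ft_force: [0.9, 0.4, 0.0]
grip_width: 0.782
grip_force: 0.0
```

Call:
step_arm:
  commands:
    - {"travel": [0,0,0],"turn": [0,0,8]}
    - {"travel": [0,0,0],"turn": [0,0,9.8]}
    - {"travel": [0,0,0],"turn": [0,0,9.8]}

```text
time: 6.65
position: [0.5135, 0.36, 0.1684]
tool_rot: [-2.04, -2.389, 0.002]
ft_force: [0.5, 0.0, -0.2]
grip_width: 0.78
grip_force: 0.0
```

Run:
```python
from h import *
need([.515,.362,.028],8.7)
s=ctrl.get_state();im=ctrl.get_image('wrist')[:,:,::-1]
cv2.imwrite('pics/w3.png',cv2.resize(im,(640,480)))
```

```text
t 6.65 pos [0.5135 0.36   0.1684] yang 9.02 F [ 0.5  0.  -0.2] z [-0.001 -0.001 -1.   ]
travel [0.0018 0.0019 0.1404] turnz 0.32
```

View pics/w3.png

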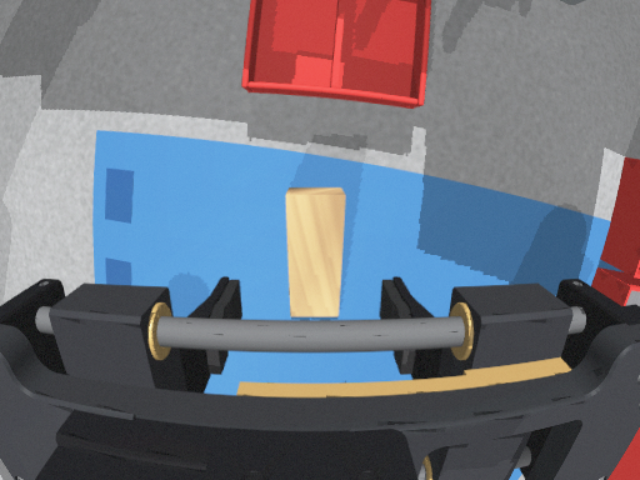

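The wedge lies centred between the fingers and parallel to them, thick end at (315,190). I'll grip 20 mm from its back.

Call:
step_arm:
  commands:
    - {"travel": [0.006,0.001,0.035],"turn": [0,0,0.3]}
    - {"travel": [0.012,0.002,0.07],"turn": [0,0,0.3]}
    - {"travel": [0.012,0.002,0.105],"turn": [0,0,0.3]}
    - {"travel": [0.012,0.002,0.13],"turn": [0,0,0.3]}
    - {"travel": [0.012,0.002,0.146],"turn": [0,0,0.3]}

```text
time: 7.2
position: [0.5129, 0.3708, 0.0209]
tool_rot: [-2.046, -2.383, 0.005]
ft_force: [0.2, -0.8, 0.4]
grip_width: 0.781
grip_force: 0.0
```

Call:
step_arm:
  commands:
    - {"travel": [0,0,0],"turn": [0,0,0]}
    - {"travel": [0,0,0],"turn": [0,0,0]}
    - {"travel": [0,0,0],"turn": [0,0,0]}
    - {"travel": [0,0,0],"turn": [0,0,0]}
    - {"travel": [0,0,0],"turn": [0,0,0]}
  gripper: 0.45
  force: 15

```text
time: 7.7
position: [0.5152, 0.3728, 0.0254]
tool_rot: [2.046, 2.383, 0.005]
ft_force: [-0.7, -0.7, 5.4]
grip_width: 0.518
grip_force: 15.0
```

Run:
```python
from h import *
s=ctrl.get_state();print(s['grip_width'],s['grip_force'])
a=np.radians(106);need([.6154+.25*np.cos(a),-.0008+.25*np.sin(a),.022],16)
```

```text
0.5181459774129983 14.998724996403325
t 7.7 pos [0.5152 0.3728 0.0254] yang 8.68 F [-0.7 -0.7  5.4] z [ 0.002  0.002 -1.   ]
travel [-0.1365  0.0108  0.0032] turnz -7.32
```

Call:
step_arm:
  commands:
    - {"travel": [-0.025,0.002,-0.002],"turn": [0,0,-2]}
    - {"travel": [-0.05,0.004,-0.002],"turn": [0,0,-4]}
    - {"travel": [-0.08,0.006,-0.002],"turn": [0,0,-6]}
    - {"travel": [-0.11,0.009,-0.002],"turn": [0,0,-7.3]}
    - {"travel": [-0.136,0.011,-0.002],"turn": [0,0,-7.3]}

```text
time: 8.2
position: [0.5458, 0.2374, 0.0257]
tool_rot: [1.891, 2.508, -0.0]
ft_force: [-0.8, -0.7, -1.1]
grip_width: 0.521
grip_force: 15.0
```

Call:
step_arm:
  commands:
    - {"travel": [0,0,0],"turn": [0,0,0]}
    - {"travel": [0,0,0],"turn": [0,0,0]}

```text
time: 8.4
position: [0.5457, 0.2387, 0.0258]
tool_rot: [-1.893, -2.507, -0.001]
ft_force: [-0.1, 1.0, -2.0]
grip_width: 0.517
grip_force: 15.0
```

Run:
```python
from h import *
a=np.radians(106);need([.6154+.19*np.cos(a),-.0008+.19*np.sin(a),.024],16)
im=ctrl.get_image('top')[:,:,::-1];cv2.imwrite('pics/t3.png',im)
cv2.imwrite('pics/t3c.png',cv2.resize(im[110:260,140:310],None,fx=3.5,fy=3.5,interpolation=cv2.INTER_CUBIC))
```

```text
t 8.4 pos [0.5457 0.2387 0.0258] yang 15.88 F [-0.1  1.  -2. ] z [ 0.  0. -1.]
travel [-0.0594  0.0011  0.0017] turnz -0.12
```

View pics/t3c.png

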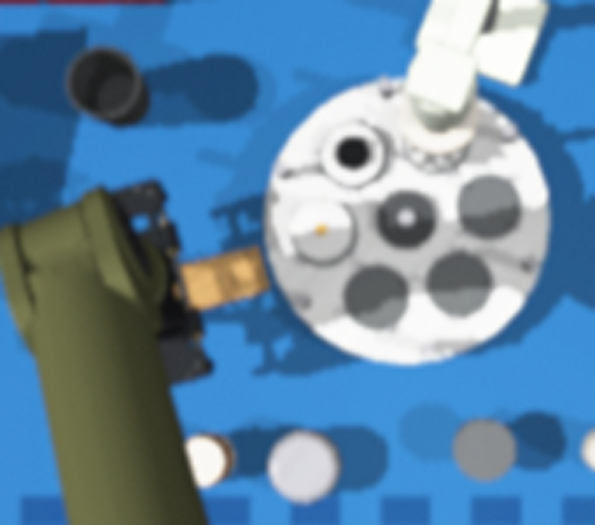

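The wedge points at the axis with its tip near the rim (268,272); bystanders and plate are undisturbed. I'll insert it now.

Call:
step_arm:
  commands:
    - {"travel": [-0.01,0,0.001],"turn": [0,0,0]}
    - {"travel": [-0.02,0,0.0015],"turn": [0,0,0]}
    - {"travel": [-0.03,0,0.0015],"turn": [0,0,0]}
    - {"travel": [-0.04,0,0.0015],"turn": [0,0,0]}
    - {"travel": [-0.05,0.001,0.0015],"turn": [0,0,0]}

```text
time: 8.95
position: [0.561, 0.1927, 0.0254]
tool_rot: [1.889, 2.51, 0.005]
ft_force: [0.1, 2.5, 6.0]
grip_width: 0.512
grip_force: 15.0
```

Call:
step_arm:
  commands:
    - {"travel": [-0.003,0,0],"turn": [0,0,0]}
    - {"travel": [-0.006,0,0],"turn": [0,0,0]}
    - {"travel": [-0.009,0,0],"turn": [0,0,0]}
    - {"travel": [-0.012,0,0],"turn": [0,0,0]}

```text
time: 9.35
position: [0.5644, 0.1814, 0.0254]
tool_rot: [1.889, 2.51, 0.005]
ft_force: [-1.1, 3.4, 5.6]
grip_width: 0.518
grip_force: 15.0
```

Run:
```python
from h import *
a=np.radians(106);need([.6154+.18*np.cos(a),-.0008+.18*np.sin(a),.024],16)
```

```text
t 9.35 pos [0.5644 0.1814 0.0254] yang 16.06 F [-1.1  3.4  5.6] z [ 0.002  0.002 -1.   ]
travel [-0.0092 -0.0012  0.0014] turnz 0.06
```

Call:
step_arm:
  commands:
    - {"travel": [-0.002,0,-0.001],"turn": [0,0,0]}
    - {"travel": [-0.004,0,-0.001],"turn": [0,0,0]}
    - {"travel": [-0.006,0,-0.001],"turn": [0,0,0]}

```text
time: 9.65
position: [0.5655, 0.1745, 0.0254]
tool_rot: [1.89, 2.509, 0.002]
ft_force: [-0.0, 2.5, 2.9]
grip_width: 0.514
grip_force: 15.0
```

Call:
step_arm:
  commands:
    - {"travel": [0,0,0],"turn": [0,0,0]}
    - {"travel": [0,0,0],"turn": [0,0,0]}
    - {"travel": [0,0,0],"turn": [0,0,0]}
    - {"travel": [0,0,0],"turn": [0,0,0]}
  gripper: 0.78

```text
time: 10.05
position: [0.565, 0.1738, 0.0247]
tool_rot: [-1.891, -2.509, 0.001]
ft_force: [0.1, -0.8, 0.7]
grip_width: 0.754
grip_force: 0.0
```

Run:
```python
from h import *
a=np.radians(106);need([.6154+.27*np.cos(a),-.0008+.27*np.sin(a),.13],16)
```

```text
t 10.05 pos [0.565  0.1738 0.0247] yang 15.98 F [ 0.1 -0.8  0.7] z [-0.001 -0.001 -1.   ]
travel [ 0.0882  0.0002 -0.1053] turnz -0.02
```

Call:
step_arm:
  commands:
    - {"travel": [0.015,0,-0.002],"turn": [0,0,0]}
    - {"travel": [0.03,0,-0.002],"turn": [0,0,0]}
    - {"travel": [0.05,0,-0.002],"turn": [0,0,0]}
    - {"travel": [0.06,0,-0.002],"turn": [0,0,0]}

```text
time: 10.45
position: [0.5472, 0.2359, 0.0272]
tool_rot: [-1.885, -2.511, -0.002]
ft_force: [0.3, -0.2, 0.4]
grip_width: 0.779
grip_force: 0.0
```

Call:
step_arm:
  commands:
    - {"travel": [0,0,0],"turn": [0,0,0]}
    - {"travel": [0,0,0],"turn": [0,0,0]}
    - {"travel": [0,0,0],"turn": [0,0,0]}
    - {"travel": [0,0,0],"turn": [0,0,0]}
    - {"travel": [0,0,0],"turn": [0,0,0]}
  gripper: 0.0

```text
time: 10.95
position: [0.549, 0.231, 0.0271]
tool_rot: [1.892, 2.507, -0.0]
ft_force: [-1.0, -0.2, -0.3]
grip_width: 0.414
grip_force: 0.0
```

Call:
step_arm:
  commands:
    - {"travel": [0,0,0.002],"turn": [0,0,0]}
    - {"travel": [0,0,0.002],"turn": [0,0,0]}
    - {"travel": [0,0,0.002],"turn": [0,0,0]}

```text
time: 11.25
position: [0.5486, 0.2317, 0.025]
tool_rot: [-1.891, -2.508, 0.0]
ft_force: [0.1, -0.5, 0.1]
grip_width: 0.137
grip_force: 0.0
```

Run:
```python
from h import *
s=ctrl.get_state();im=ctrl.get_image('wrist')[:,:,::-1]
a=np.radians(106);need([.6154+.21*np.cos(a),-.0008+.21*np.sin(a),.022],16)
cv2.imwrite('pics/w4.png',cv2.resize(im,(640,480)))
```

```text
t 11.3 pos [0.5486 0.2318 0.025 ] yang 15.98 F [ 1.5  0.7 -0.5] z [-0. -0. -1.]
travel [-0.032   0.0001  0.003 ] turnz -0.02
```

View pics/w4.png

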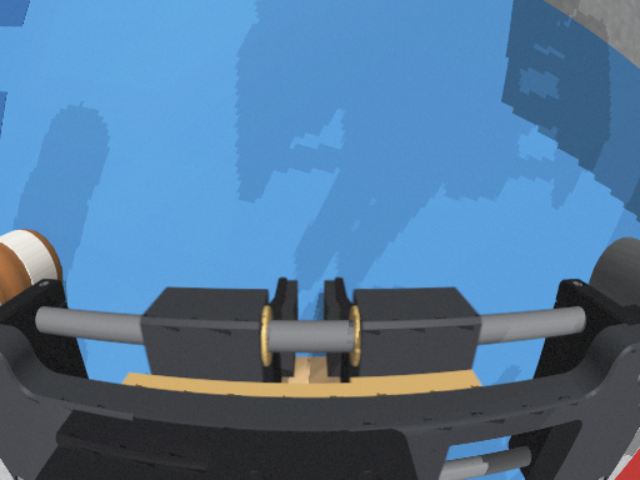

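The fingers are almost shut, with the wedge centred behind the bar (315,370). I'll push on its back, low down.

Call:
step_arm:
  commands:
    - {"travel": [-0.006,0,0.003],"turn": [0,0,0]}
    - {"travel": [-0.013,0,0.004],"turn": [0,0,0]}
    - {"travel": [-0.019,0,0.004],"turn": [0,0,0]}
    - {"travel": [-0.023,0,0.004],"turn": [0,0,0]}
    - {"travel": [-0.026,0,0.004],"turn": [0,0,0]}

```text
time: 11.8
position: [0.5561, 0.2061, 0.0212]
tool_rot: [1.892, 2.508, 0.0]
ft_force: [0.7, -0.3, -0.4]
grip_width: 0.006
grip_force: 0.0
```

Call:
step_arm:
  commands:
    - {"travel": [-0.001,0,0],"turn": [0,0,0]}
    - {"travel": [-0.002,0,0],"turn": [0,0,0]}
    - {"travel": [-0.003,0,0],"turn": [0,0,0]}
    - {"travel": [-0.004,0,0],"turn": [0,0,0]}

```text
time: 12.2
position: [0.5568, 0.2036, 0.0211]
tool_rot: [-1.89, -2.509, -0.001]
ft_force: [0.9, 0.8, 0.7]
grip_width: 0.005
grip_force: 0.4
```

Run:
```python
from h import *
a=np.radians(106);need([.6154+.21*np.cos(a),-.0008+.21*np.sin(a),.022],16)
```

```text
t 12.2 pos [0.5568 0.2036 0.0211] yang 16.02 F [0.9 0.8 0.7] z [ 0.     0.001 -1.   ]
travel [-0.0026 -0.     -0.0009] turnz 0.02
```

Call:
step_arm:
  commands:
    - {"travel": [-0.001,0,0],"turn": [0,0,0]}
    - {"travel": [-0.002,0,0],"turn": [0,0,0]}
    - {"travel": [-0.003,0,0],"turn": [0,0,0]}
    - {"travel": [-0.004,0,0],"turn": [0,0,0]}

```text
time: 12.6
position: [0.5575, 0.2013, 0.0212]
tool_rot: [-1.888, -2.509, -0.003]
ft_force: [-1.4, 6.1, 0.4]
grip_width: 0.008
grip_force: 3.3
```

Call:
step_arm:
  commands:
    - {"travel": [-0.001,0,0],"turn": [0,0,0]}
    - {"travel": [-0.002,0,0],"turn": [0,0,0]}
    - {"travel": [-0.002,0,0],"turn": [0,0,0]}

```text
time: 12.9
position: [0.5575, 0.2009, 0.0212]
tool_rot: [-1.886, -2.508, -0.004]
ft_force: [-1.4, 8.5, 0.3]
grip_width: 0.005
grip_force: 4.1
```

Jammed, with the force rising while the position stands still. I'll press harder.

Call:
step_arm:
  commands:
    - {"travel": [-0.002,0,0],"turn": [0,0,0]}
    - {"travel": [-0.004,0,0],"turn": [0,0,0]}
    - {"travel": [-0.006,0,0],"turn": [0,0,0]}
    - {"travel": [-0.006,0,0],"turn": [0,0,0]}

```text
time: 13.3
position: [0.5577, 0.2001, 0.0213]
tool_rot: [-1.88, -2.508, -0.01]
ft_force: [-5.0, 16.1, 0.6]
grip_width: 0.004
grip_force: 8.2
```

Call:
step_arm:
  commands:
    - {"travel": [-0.002,0,0],"turn": [0,0,0]}
    - {"travel": [-0.004,0,0],"turn": [0,0,0]}
    - {"travel": [-0.006,0,0],"turn": [0,0,0]}
    - {"travel": [-0.006,0,0],"turn": [0,0,0]}
    - {"travel": [-0.006,0,0],"turn": [0,0,0]}

```text
time: 13.8
position: [0.5578, 0.1996, 0.0214]
tool_rot: [-1.873, -2.507, -0.015]
ft_force: [-7.2, 24.2, 0.4]
grip_width: 0.006
grip_force: 12.5
```

Call:
step_arm:
  commands:
    - {"travel": [0.006,0,0],"turn": [0,0,0]}
    - {"travel": [0.012,0,0],"turn": [0,0,0]}
    - {"travel": [0.025,0,0],"turn": [0,0,0]}
    - {"travel": [0.05,0,0],"turn": [0,0,0]}
    - {"travel": [0.08,0,0],"turn": [0,0,0]}

```text
time: 14.3
position: [0.5407, 0.2609, 0.0211]
tool_rot: [1.895, 2.504, -0.002]
ft_force: [0.3, -0.4, -0.3]
grip_width: 0.006
grip_force: 0.0
```

Call:
step_arm:
  commands:
    - {"travel": [0.03,0,-0.03],"turn": [0,0,0]}
    - {"travel": [0.06,0,-0.07],"turn": [0,0,0]}
    - {"travel": [0.08,0,-0.11],"turn": [0,0,0]}
    - {"travel": [0.1,0,-0.15],"turn": [0,0,0]}
    - {"travel": [0.1,0,-0.15],"turn": [0,0,0]}

```text
time: 14.8
position: [0.514, 0.3642, 0.1781]
tool_rot: [1.885, 2.51, 0.019]
ft_force: [0.3, 1.3, 0.2]
grip_width: 0.007
grip_force: 0.0
```

Run:
```python
from h import *
need(None)
im=ctrl.get_image('top')[:,:,::-1]
sd=ctrl.get_image('side')[:,:,::-1]
a=cv2.resize(im[105:225,165:305],(400,343),interpolation=cv2.INTER_CUBIC);b=cv2.resize(sd[95:250,160:340],(398,343),interpolation=cv2.INTER_CUBIC)
cv2.imwrite('pics/f.png',np.hstack([a,b]))
hsv=cv2.cvtColor(im,cv2.COLOR_BGR2HSV)
w=cv2.inRange(hsv,(8,50,90),(28,220,255));w[:,:180]=0;w[:,240:]=0;w[:165]=0;w[215:]=0
c=max(cv2.findContours(w,0,1)[0],key=cv2.contourArea);q=cv2.boxPoints(cv2.minAreaRect(c))
P=np.array([onz('top',*x,.036)[:2] for x in q]);print(P,np.linalg.norm(P-[.6154,-.0008],axis=1))
c0=np.array([.6154,-.0008]);g=im.max(2);yy,xx=np.mgrid[:384,:512]
for k in(180,240,300):
    t=np.radians(k-21.2);q=proj('top',np.r_[c0+.082*np.r_[np.cos(t),np.sin(t)],.038])
    sel=((xx-q[0])**2+(yy-q[1])**2<12**2)&(g<175)
    v=onz('top',xx[sel].mean(),yy[sel].mean(),.038)[:2]-c0
    print(k,sel.sum(),(np.degrees(np.arctan2(v[1],v[0]))-k+180)%360-180)
```

```text
t 14.8 pos [0.514  0.3642 0.1781] yang 16.2 F [0.3 1.3 0.2] z [ 0.009  0.008 -1.   ]
[[0.57984882 0.19522098]
 [0.59578863 0.13926842]
 [0.55288384 0.12680354]
 [0.53699093 0.18262537]] [0.19921875 0.14143468 0.14209481 0.19948145]
180 340 -20.907552415004602
240 330 -19.00025689082645
300 283 -22.82031700655631
```

View pics/f.png

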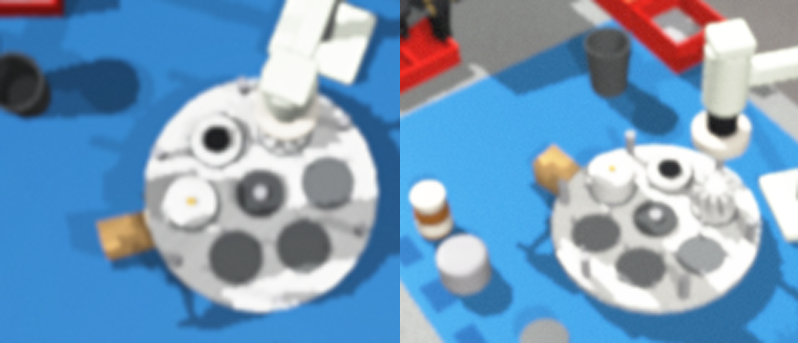

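The wedge is jammed radially, its back about 198 mm from the axis, so the nose is about 79 mm from it. The plate is on its notch, the finned unit is under the camera, and the arm is clear. Handing in.

```bash
python3 -c "
from bench import ctrl
print(ctrl.close_job())"
```

```text
the job is handed in; nothing more can be done
None
```

The job is handed in, with no verdict returned: the turntable is one notch anticlockwise with the finned unit under the camera, the wedge is jammed under the rim after a push of about 25 N and let go, and I saw nothing else disturbed in the last pictures.

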